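# Turn the record plate over onto the scanner stage and set the raking light

### The job

The record plate lies disc-side down on the low ledge of the loading block: push it up against the step until it tips over onto the upper stage, so that its disc faces up. Slide it fully home and square against the low fence at the back of the stage, roughly in the middle of the stage's width. Then lean the light panel over towards the stage until it stands 60 degrees up from level and holds there; leave the other things on the bench where they are.

Things in the scene. Friction and masses are not known exactly. Their poses are not given: they have to be found in the camera images.
- block: Fixed two-level loading block, 200 long (x) x 130 wide (y). Origin at bench level under the middle of the step face; x points across the block away from the robot, z up. A low aluminium ledge (top 82 high, x=-84 to 0) ends at a vertical step face at x=0, which rises 18 to the dark upper stage (top 100 high, x=0 to 106).
- step_edge (a point): Middle of the step's upper edge, 100 above the bench (axes as the block). Tipped up against the step, the plate's near edge rises and swings over; it falls over once it leans some 10 degrees past upright, and lands with about 25 to 40 of it overhanging this edge, short of the fence.
- fence_foot (a point): Middle of the fence's foot, where the stage ends, 100 above the bench, 106 beyond the step (axes as the block). The steel fence is 10 thick and stands 8 above the stage. Fully home, the plate's far edge touches it and its near edge overhangs the step by 4.
- bridge_edge (a point): Middle of the lower edge, on the robot's side, of the camera bridge, 215 above the bench, 18 beyond the step. The bar spans x=18 to 60, y=-40 to 120 in the block's frame, its top with the camera box at 305; column at x=25 to 65, y=90 to 120. An upright tool hits it when working at the step: lean the hand back towards the robot.
- ledge_end (a point): Middle of the upper edge of the ledge's near end, 82 above the bench, 84 before the step (axes as the block). The plate's near edge overhangs it by 33 to 46 at the start, and by 26 when the plate is against the step, so that a tilted tip can get under the plate there.
- plate_center (a point): Centre of the loose grey record plate, 110 (x) x 100 (y) x 10 thick, about 160 g. One face bears a black disc 84 across, the other is plain. Its z axis points out of the plain face: up at the start, down when turned over. It starts on the ledge, plain side up, its x within 4 degrees of the block's x, 7 to 20 short of the step.
- lamp_hinge (a point): Middle of the light panel's hinge axis, 74 above the bench, on the lamp's fixed base (foot 110 x 100 x 14, y=-70 to 30; post y=-12 to 12). x lies along the hinge, y points to the stage, z up. The lamp stands right (-y) of the stage. Panel: black plate 86 wide (x), 12 thick, from 6 to 118 out from the axis; its white light face is on the stage side.
- panel (a joint): Angle of the light panel in rad: 0 would be level, pointing to the stage (+y of lamp_hinge), 1.571 is upright, more leans away from the stage. Goal 1.047 (60 degrees). A friction hinge: it stays where it is left; about 0.22 N m turns it, by pushing on its back (-y) side. It starts at 1.65 to 2.05.
- canister: upright dark-blue record canister, 58 dia x 115, before the light panel; a bystander, origin at its underside
- record: black hollow cylinder record standing upright, 56 dia x 105, left of the loading block; a bystander, origin at its underside
- brush: small brush lying on the bench, 160 long, left of the block's lower ledge; a bystander, origin at its underside
- loupe: small black loupe standing on the bench, 40 dia x 36, beyond the loading block; a bystander, origin at its underside
- jar: glass jar, 52 dia x 60, beyond the light panel; a bystander, origin at its underside
- mouse: computer mouse lying on the bench, 105 x 58 x 33, to the right; a bystander, origin at its underside
Things that resemble listed ones, but are neither listed nor needed, are in the scene too. What is shaped like the part that bears lamp_hinge but blue or turquoise is not meant.

How it is judged:
On the way, in this order (a step that is already met when the one before it is completed fails the run):
1. the plate lies turned over on the upper stage, disc up (angle between plate_center's own z axis and vertical above 3.02 rad and height (world z) of plate_center between 0.1 and 0.11 m), for 0.2 s.
2. the turned plate is home and square against the fence (all of step 1 and x of plate_center in the frame of block between 0.046 and 0.056 m and y of plate_center in the frame of block between -0.025 and 0.025 m and angle between the y axis of plate_center and the y axis of block, either way round below 0.07 rad), for 0.2 s.
3. the light panel stands at 60 degrees (value of joint panel between 0.942 and 1.152 rad and velocity of joint panel between -0.05 and 0.05 rad/s), for 0.2 s.
At the end, for the whole second after the job is handed in: The plate lies flat, disc up, at rest on the upper stage, its far edge within 5 mm of the fence, square to it within 4 degrees and within 25 mm of the middle of the stage's width; the light panel holds at 60 degrees, give or take 6 (all of step 2 and all of step 3 and linear speed of plate below 0.02 m/s); the robot touches nothing.
It fails at once if a bystander is moved by more than 30 mm (distance of any of canister, record, brush, loupe, jar, mouse from where it was at the start of the episode above 0.03 m).
It also fails if it takes over 72 s, if anything falls off the work surface, if the arm or the gripper's body presses on something with over 40 N, if the wrist force passes 120 N, or if a joint passes its speed limit or range.

### The arm

A 6-joint arm with a two-finger parallel gripper is mounted at the origin on the work surface. World frame = base frame: x ahead of the robot, y to its left, z up, the work surface at z = 0. Lengths are in m, angles in rad, forces in N, time in s.
With the tool pointing down it reaches from about 0.375 to 0.825 m from the base axis. Payload 5.5 kg.
Tool frame: the origin (TCP) lies on the centre line of the jaws, within the pads' length; the fingertips stand 19 mm ahead of it and the grasp point (between the pads) is the TCP; z points along the fingers, y is the line along which they close (so a half turn about z gives the same grasp; the last joint's range is limited). The gripper opens to 85 mm and grips with 20 to 120 N. Pads are 22 mm wide; open, the fingers measure 114 mm over their backs; the gripper's body (76 mm by 85 mm) begins 54 mm behind the grasp point. The pads swing forward as they close: fully open they stand 13 mm farther back than shut.
Start: joints at [-1.205, 0.314, -0.047, 1.21, 0, 1.571], TCP at [0.215, -0.56, 0.25] pointing down, gripper open.
Joint ranges: [-2.67, 2.67], [-0.69, 1.73], [-1.03, 1.25], [-2.08, 2.16], [-1.42, 1.45], [-3.14, 3.14]. Speed limits (rad/s): [2.39, 2.39, 3.01, 3.14, 3.14, 3.14].

### API

Orientations are given as [roll, pitch, yaw] about the fixed x, y, z axes, in that order (R = Rz(yaw) Ry(pitch) Rx(roll)).
In Python, from station import telemetry, viewer, robot gives the robot as it stands.
- The arm moves only by the tool carry_out, never from a script. Its argument "motion" is text: rows parted by semicolons, each of 7 numbers parted by spaces: the shift along the tool's x, y, z in m, then the turn, a rotation vector about the tool's x, y, z in degrees, then the gripper command: -1 is shut, 1 is fully open, values between are in proportion. In form: x y z rx ry rz gripper; .... A call has 1 to 8 rows; each row shifts and turns the commanded pose from where the row before left it, along the tool's axes as they then stand; what a row does not reach is not made up. A row lasts 1/10 s, in which the tool goes at most 50 mm and 8.59 degrees, less where a joint would pass 70% of its speed; a pose out of reach is approached as far as the arm can. A call with a gripper value outside its range is refused whole. The fingers move at their own pace and stop on an object; "grip_force" is the grip in N (left out, the last holds). Time passes only in rows, so rows that do not move let the fingers close. It gives the time, the measured TCP pose, the force and the opening at its end, in the units of the state.
- telemetry.sense(): the state, without advancing time (a new reading comes with each control period).
- viewer.camera(name): name is "scene" or "top"; returns a dict with "pixels" (480x640x3 uint8, red, green, blue), "fx", "fy", "cx", "cy" (pixels), "k1" (the pictures are not rectified: a ray, as slopes to the right and down, at radius r is drawn at 1 + k1 r^2 times it, then the intrinsics apply), "extrinsics" (4x4, takes a point from camera to world coordinates). Camera axes: x right, y up, looking along -z (the intrinsics and any distortion apply to the point x, -y, -z); pixel columns grow to the right and rows downward; lengths in m; the calibration is good to about 2 mm. A picture is of the moment at which its call begins. There is no depth.
- robot.finish_job(): hands the job in, once; it reports no verdict.
The state is a dict: "clock": time; "q": joint angles; "qd": joint speeds; "effort": joint torques, N m; "eef_pos": TCP position; "ee_rot": TCP orientation; "ft_force": force on the tool from outside, world axes, zero at the start; "ft_torque": the same for the moment, N m; "finger_gap": opening from 0.0 (shut) to 1.0 (fully open).
Only numpy, scipy, OpenCV 4.12 (cv2) and the standard library are available. Lean on these libraries where they do the work, as an engineer would, in place of code of your own. Each camera call takes 0.05 s, during which the arm holds its last target. There are 200 camera calls.

## Working session

There is one attempt and no reset: what is moved stays moved. The work goes in short steps, Python scripts to look and compute and a tool call to move; the robot and the scene stay as the last step left them, time stands still between calls to the robot, and variables do not carry over. Pictures are saved under pics/ and viewed, on a budget of 10 in all, crops included, one or two more only if the job needs it, and the job is handed in when it is done.

Besides the shell and the picture viewer there is one more tool, called by a JSON object that holds its "op" and its "data". carry_out: Moves the arm, as the interface text tells. Its arguments: {"type":"object","properties":{"motion":{"type":"string"},"grip_force":{"type":"number"}},"required":["motion"]}

```bash
mkdir -p pics; ls; cat > h.py <<'E'
import numpy as np, cv2
from scipy.spatial.transform import Rotation as R
from station import telemetry, viewer, robot
def ray(c,u,v):
    x=(u-c['cx'])/c['fx']; y=(v-c['cy'])/c['fy']
    rd=np.hypot(x,y); r=rd
    for _ in range(30): r=rd/(1+c['k1']*r*r)
    s=r/rd if rd>0 else 1
    E=np.array(c['extrinsics']); d=E[:3,:3]@np.array([x*s,-y*s,-1]); return E[:3,3],d
def onz(c,u,v,z):
    o,d=ray(c,u,v); return o+d*(z-o[2])/d[2]
def proj(c,p):
    E=np.array(c['extrinsics']); q=E[:3,:3].T@(np.array(p)-E[:3,3]); x=q[0]/-q[2]; y=-q[1]/-q[2]
    k=1+c['k1']*(x*x+y*y); return np.array([c['fx']*x*k+c['cx'],c['fy']*y*k+c['cy']])
def snap(n,f=None):
    c=viewer.camera(n); 
    if f: cv2.imwrite('pics/'+f,c['pixels'][:,:,::-1])
    return c
E
python3 - <<'E'
from h import *
import pickle
for n in('scene','top'):
    c=snap(n,n+'0.png'); pickle.dump(c,open(n+'0.pkl','wb')); print(n,c['fx'],c['cx'],c['cy'],c['k1'],np.round(c['extrinsics'],3).tolist())
print(telemetry.sense())
E
```

```text
pics
scene 502.54210688869273 316.1566217457911 244.75644186951502 -0.020780538602062498 [[0.223, -0.568, 0.793, 1.351], [0.975, 0.116, -0.191, -0.302], [0.017, 0.815, 0.579, 0.755], [0.0, 0.0, 0.0, 1.0]]
top 456.2349527811611 318.854647020316 238.36434593101762 -0.08259760319569613 [[0.017, 0.998, -0.068, 0.464], [-1.0, 0.017, 0.001, -0.117], [0.002, 0.068, 0.998, 1.035], [0.0, 0.0, 0.0, 1.0]]
{'clock': 0.1, 'q': array([-1.20500237e+00,  3.14141925e-01, -4.79904740e-02,  1.21019667e+00,
       -1.10340909e-05,  1.57078387e+00]), 'qd': array([-0.00182258, -0.00056194,  0.00340452, -0.00103173,  0.00025622,
        0.00118994]), 'effort': array([-1.54059326e-04, -5.40767205e+01,  3.40542483e+01,  1.11614619e-02,
        1.04824676e-04, -1.30535523e-05]), 'eef_pos': array([ 0.21443395, -0.55984227,  0.24952379]), 'ee_rot': array([-3.14005991e+00,  1.10149909e-05,  3.65806431e-01]), 'ft_force': array([-0.9553406 ,  0.23079331,  0.32675741]), 'ft_torque': array([-0.01424685, -0.01018258, -0.02383856]), 'finger_gap': 0.998206986364699}
```

View pics/scene0.png

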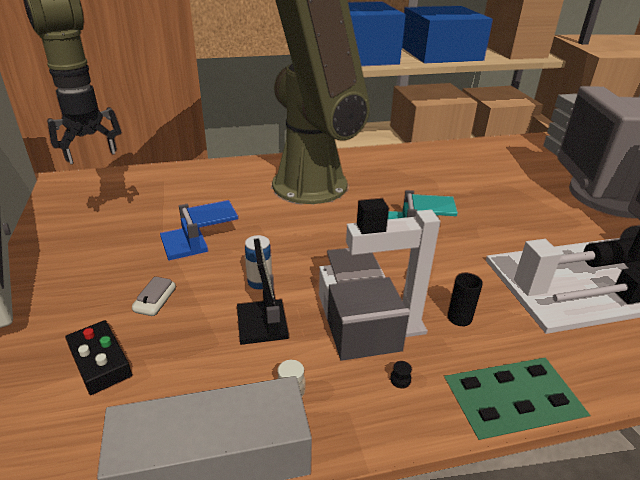

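View pics/top0.png

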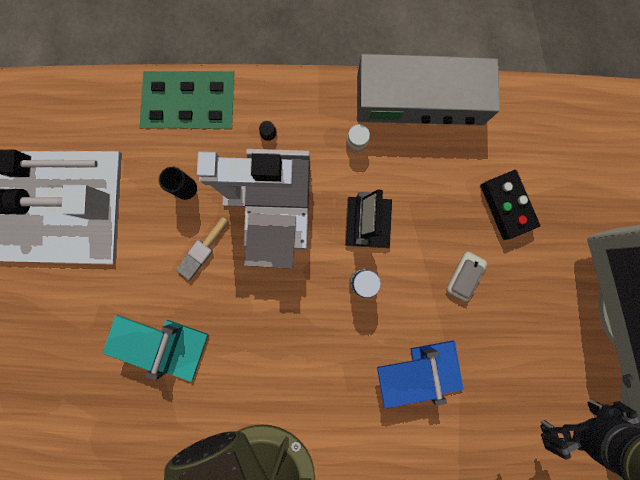

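Scene: black lamp at (262,310), block and bridge at (365,290), with the plate partly hidden behind at (355,262). Top: block at cols 244–310, rows 150–248; grey plate at (270,242); black lamp at (369,222). Lamp candidates in the top view are black (369,222), turquoise (155,348) and blue (420,375); by the description I choose the black one. Checking it in a close crop.

```bash
python3 - <<'E'
import cv2
a=cv2.imread('pics/top0.png')[130:290,190:410]
cv2.imwrite('pics/crop0.png',cv2.resize(a,None,fx=3.6,fy=3.6,interpolation=cv2.INTER_CUBIC))
E
```

```text
(no output)
```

View pics/crop0.png

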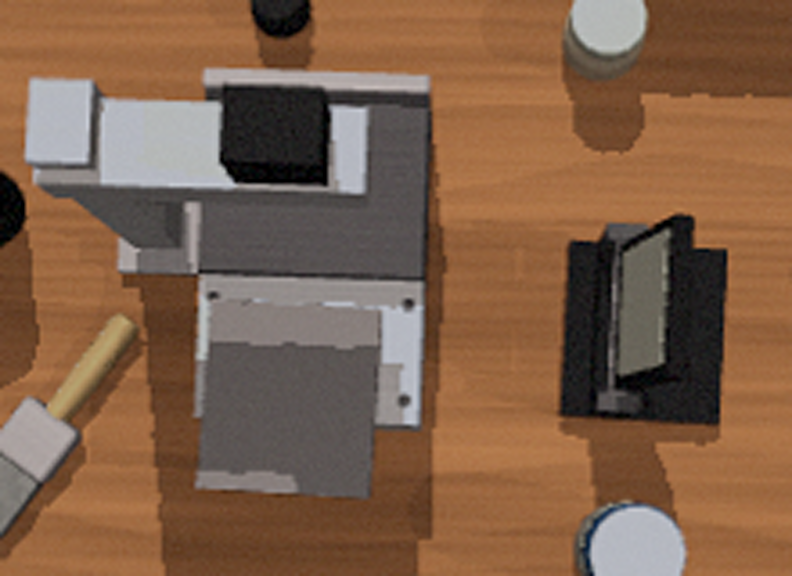

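Close crop: the black lamp at crop (645,330) has its white face turned up and its hinge bar at x≈610, on the stage side of its foot. Foot corners are (570,242), (727,250), (719,424) and (560,415). Plate corners are (210,302), (380,310), (370,497) and (197,487), and the stage's step edge runs from (198,272) to (424,279).

```bash
python3 - <<'E'
from h import *
import pickle
c=pickle.load(open('top0.pkl','rb'))
P=lambda x,y,z: onz(c,190+x/3.6,130+y/3.6,z)
def show(n,L,z):
    p=[P(x,y,z) for x,y in L]; print(n,np.round(p,4)[:,:2].tolist(),'mean',np.round(np.mean(p,0),4)); 
    for a,b in zip(p,p[1:]): print('  len %.4f ang %.2f'%(np.linalg.norm(b-a),np.degrees(np.arctan2(*(b-a)[1::-1]))))
show('plate',[(210,302),(380,310),(370,497),(197,487)],.092)
show('step',[(198,272),(424,279)],.1)
show('ledge/near right,stage right far',[(418,428),(424,282)],.082)
show('stage right edge',[(424,279),(429,104)],.1)
show('fence top',[(204,69),(430,75)],.108)
show('foot',[(570,242),(727,250),(719,424),(560,415)],.014)
show('hinge',[(618,228),(612,405)],.08)
show('panel top edge',[(688,217),(640,385)],.17)
show('canister',[(635,552)],.115)
E
```

```text
plate [[0.5766, 0.0301], [0.5736, -0.0684], [0.4657, -0.0649], [0.4696, 0.0347]] mean [ 0.5214 -0.0171  0.092 ]
  len 0.0986 ang -91.75
  len 0.1079 ang 178.14
  len 0.0996 ang 87.75
step [[0.5929, 0.0363], [0.591, -0.0937]] mean [ 0.5919 -0.0287  0.1   ]
  len 0.1300 ang -90.84
ledge/near right,stage right far [[0.5062, -0.0914], [0.5917, -0.0932]] mean [ 0.549  -0.0923  0.082 ]
  len 0.0854 ang -1.25
stage right edge [[0.591, -0.0937], [0.6932, -0.0946]] mean [ 0.6421 -0.0941  0.1   ]
  len 0.1022 ang -0.51
fence top [[0.7098, 0.0353], [0.7082, -0.095]] mean [ 0.709  -0.0299  0.108 ]
  len 0.1303 ang -90.70
foot [[0.6277, -0.1827], [0.6245, -0.2816], [0.515, -0.2771], [0.5189, -0.1778]] mean [ 0.5715 -0.2298  0.014 ]
  len 0.0989 ang -91.84
  len 0.1096 ang 177.69
  len 0.0994 ang 87.74
hinge [[0.6259, -0.2066], [0.5217, -0.2041]] mean [ 0.5738 -0.2053  0.08  ]
  len 0.1043 ang 178.65
panel top edge [[0.6173, -0.2354], [0.5271, -0.2106]] mean [ 0.5722 -0.223   0.17  ]
  len 0.0936 ang 164.61
canister [[0.4375, -0.2147]] mean [ 0.4375 -0.2147  0.115 ]
```

{"op": "carry_out", "data": {"motion": "0 0 -0.02 0 0 7.3 0.2;0 0 -0.02 0 0 7.3 0.2;0 0 0 0 0 7.3 0.2;0.028 -0.04 0 0 0 0 0.2;0.028 -0.04 0 0 0 0 0.2;0.028 -0.04 0 0 0 0 0.2;0.028 -0.04 0 0 0 0 0.2;0.028 -0.04 0 0 0 0 0.2"}}

```text
clock: 0.9
eef_pos: [0.3584, -0.3608, 0.29]
ee_rot: [-3.141, 0.0, -0.017]
ft_force: [1.1, -1.1, 0.7]
finger_gap: 0.6
```

{"op": "carry_out", "data": {"motion": "0.025 -0.04 0 0 0 0 0.2;0.01 -0.04 0 0 0 0 0.2;0.01 -0.04 0 0 0 0 0.2;0.01 -0.04 0 0 0 0 0.2;0 -0.04 0 0 0 0 0.2;0 -0.04 0 0 0 0 0.2;0 -0.04 0 0 0 0 0.2;0 -0.04 0 0 0 0 0.2"}}

```text
clock: 1.7
eef_pos: [0.4176, -0.042, 0.2901]
ee_rot: [-3.142, 0.0, -0.017]
ft_force: [0.9, -0.1, -0.0]
finger_gap: 0.6
```

{"op": "carry_out", "data": {"motion": "0 -0.005 0 0 7.5 0 0.2;0 -0.005 0 0 7.5 0 0.2;0 -0.005 0 0 7.5 0 0.2;0 -0.005 0 0 7.5 0 0.2;0 0 0 0 7.5 0 0.2;0 0 0 0 7.5 0 0.2;0 0 0 0 0 0 0.2"}}

```text
clock: 2.4
eef_pos: [0.4234, -0.0243, 0.2982]
ee_rot: [3.142, -0.785, -0.016]
ft_force: [-0.0, -0.2, 1.2]
finger_gap: 0.6
```

```bash
cat >> h.py <<'E'
def go(target,n=None):
    s=telemetry.sense(); Rt=R.from_euler('xyz',s['ee_rot']).as_matrix()
    d=Rt.T@(np.array(target)-s['eef_pos']); n=n or int(np.ceil(np.linalg.norm(d)/.04))
    print('pos',s['eef_pos'].round(4),'rot',s['ee_rot'].round(3),'F',s['ft_force'].round(1),'zdir',Rt[:,2].round(3),'| tool total',d.round(4),'rows',n,'each',(d/n).round(4))
E
python3 -c "
from h import *
s=telemetry.sense();print(s['q'])
go([.42,-.02,.12])
"
```

```text
[-0.10175276 -0.68705104 -1.02276992  0.45217977  0.0603197   3.08102289]
pos [ 0.4234 -0.0243  0.2982] rot [ 3.142 -0.785 -0.016] F [-0.  -0.2  1.2] zdir [ 0.707 -0.012 -0.708] | tool total [-0.1284 -0.0043  0.1237] rows 5 each [-0.0257 -0.0009  0.0247]
```

{"op": "carry_out", "data": {"motion": "-0.024 -0.002 0.028 0 0 0 0.2;-0.024 -0.002 0.028 0 0 0 0.2;-0.024 0 0.028 0 0 0 0.2;0 0 0 0 0 0 0.2"}}

```text
clock: 2.8
eef_pos: [0.4543, -0.0237, 0.2435]
ee_rot: [-3.137, -0.695, -0.016]
ft_force: [0.5, -0.0, 0.1]
finger_gap: 0.599
```

```bash
python3 -c "
from h import *
s=telemetry.sense();print(s['q'])
go([.435,-.02,.085])
"
```

```text
[-0.08610776 -0.49644944 -1.02548153  0.34786866  0.04949343  3.08796687]
pos [ 0.4543 -0.0237  0.2435] rot [-3.137 -0.695 -0.016] F [ 0.5 -0.   0.1] zdir [ 0.641 -0.006 -0.768] | tool total [-0.1164 -0.0029  0.1093] rows 4 each [-0.0291 -0.0007  0.0273]
```

```bash
cat > fk.py <<'E'
import numpy as np
from scipy.optimize import least_squares
D=[((.314142,-.04799,1.2102),np.hypot(.21443,.55984),.24952),((-.68705,-1.02277,.45218),np.hypot(.4234,.0243),.2982),((-.49645,-1.02548,.34787),np.hypot(.4543,.0237),.2435)]
def fk(p,q):
    L1,L2,Lt,h,r0,d=p; a=q[0]-q[1]; f=a+q[2]
    return np.array([r0+L1*np.sin(q[0]+d)+L2*np.cos(a)+Lt*np.cos(f), h+L1*np.cos(q[0]+d)-L2*np.sin(a)-Lt*np.sin(f)])
p0=np.array([.4,.38,.25,.3,0,0])
def res(p):
    return np.concatenate([fk(p,q)-[r,z] for q,r,z in D]+[(p-p0)*[1e-4,1e-4,1e-4,1e-4,1e-2,1e-2]])
s=least_squares(res,p0); p=s.x
if __name__=='__main__':
    print(p.round(4),abs(s.fun[:6]).max())
    for r,z in((.43,.085),(.45,.085),(.50,.13),(.55,.17),(.58,.17)):
        for deg in(40,45,50,55,60,65,70):
            def f(q): return np.r_[fk(p,q)-[r,z],(q[0]-q[1]+q[2]-np.radians(deg))]
            o=least_squares(f,[0,-.8,.5]); print(r,z,deg,o.x.round(2),'ok' if o.cost<1e-6 and -.69<o.x[0]<1.7 and -1.03<o.x[1]<1.25 else 'NO')
E
python3 fk.py
```

```text
[ 1.1896  0.7112  1.2843  0.6186 -0.2945 -0.1187] 0.0006410945694679815
0.43 0.085 40 [-0.54 -1.45 -0.19] NO
0.43 0.085 45 [-0.27 -1.45 -0.37] NO
0.43 0.085 50 [-0.08 -1.45 -0.49] NO
0.43 0.085 55 [-0.21 -1.23 -0.07] NO
0.43 0.085 60 [-0.19 -1.09  0.15] NO
0.43 0.085 65 [-0.14 -0.96  0.31] ok
0.43 0.085 70 [-0.07 -0.84  0.45] ok
0.45 0.085 40 [-0.47 -1.45 -0.25] NO
0.45 0.085 45 [-0.21 -1.45 -0.43] NO
0.45 0.085 50 [-0.04 -1.45 -0.53] NO
0.45 0.085 55 [-0.17 -1.23 -0.11] NO
0.45 0.085 60 [-0.16 -1.08  0.13] NO
0.45 0.085 65 [-0.12 -0.95  0.3 ] ok
0.45 0.085 70 [-0.05 -0.83  0.44] ok
0.5 0.13 40 [-0.28 -1.45 -0.44] NO
0.5 0.13 45 [-0.09 -1.45 -0.55] NO
0.5 0.13 50 [-0.15 -1.31 -0.29] NO
0.5 0.13 55 [-0.2  -1.12  0.04] NO
0.5 0.13 60 [-0.17 -0.98  0.23] ok
0.5 0.13 65 [-0.11 -0.86  0.39] ok
0.5 0.13 70 [-0.04 -0.74  0.53] ok
0.55 0.17 40 [-0.14 -1.45 -0.58] NO
0.55 0.17 45 [-0.   -1.45 -0.66] NO
0.55 0.17 50 [-0.2  -1.19 -0.12] NO
0.55 0.17 55 [-0.2  -1.03  0.12] NO
0.55 0.17 60 [-0.15 -0.9   0.3 ] ok
0.55 0.17 65 [-0.09 -0.77  0.45] ok
0.55 0.17 70 [-0.02 -0.65  0.59] ok
0.58 0.17 40 [-0.06 -1.45 -0.66] NO
0.58 0.17 45 [ 0.06 -1.45 -0.72] NO
0.58 0.17 50 [-0.15 -1.19 -0.17] NO
0.58 0.17 55 [-0.16 -1.02  0.09] ok
0.58 0.17 60 [-0.12 -0.88  0.28] ok
0.58 0.17 65 [-0.06 -0.76  0.44] ok
0.58 0.17 70 [ 0.   -0.63  0.58] ok
```

{"op": "carry_out", "data": {"motion": "0 0 0 0 -5 0 0.2;0 0 0 0 -5 0 0.2;0 0 0 0 -5 0 0.2;0 0 0 0 0 0 0.2"}}

```text
clock: 3.2
eef_pos: [0.4565, -0.0239, 0.2479]
ee_rot: [-3.138, -0.439, -0.015]
ft_force: [0.4, 0.6, -0.8]
finger_gap: 0.599
```

```bash
python3 -c "
from h import *
s=telemetry.sense();print(s['q'])
go([.432,-.02,.12])
"
```

```text
[-0.0710873  -0.3115705  -0.77567579  0.66818734  0.02765581  3.09058161]
pos [ 0.4565 -0.0239  0.2479] rot [-3.138 -0.439 -0.015] F [ 0.4  0.6 -0.8] zdir [ 0.425 -0.003 -0.905] | tool total [-0.0766 -0.0031  0.1053] rows 4 each [-0.0192 -0.0008  0.0263]
```

{"op": "carry_out", "data": {"motion": "-0.019 -0.001 0.026 0 0 0 0.2;-0.019 -0.001 0.026 0 0 0 0.2;-0.019 -0.001 0.026 0 0 0 0.2;-0.019 0 0.026 0 0 0 0.2;0 0 0 0 0 0 0.2"}}

```text
clock: 3.7
eef_pos: [0.4349, -0.0204, 0.1236]
ee_rot: [-3.138, -0.438, -0.015]
ft_force: [-1.2, -0.3, -0.5]
finger_gap: 0.602
```

```bash
python3 -c "
from h import *
s=telemetry.sense();print(s['q'])
go([.432,-.02,.08])
snap('scene','s1.png')
c=snap('top','t1.png')
import cv2
a=c['pixels'][130:310,190:410,::-1]
b=cv2.imread('pics/s1.png')[180:380,200:460]
a=cv2.resize(a,None,fx=1.8,fy=1.8,interpolation=cv2.INTER_CUBIC);b=cv2.resize(b,None,fx=1.5,fy=1.5)
im=np.zeros((330,800,3),np.uint8);im[:a.shape[0],:a.shape[1]]=a;im[:b.shape[0],410:410+b.shape[1]]=b[:330]
cv2.imwrite('pics/v1.png',im)
"
```

```text
[-0.06481705 -0.21719087 -1.0254165   0.32531113  0.02503797  3.09632416]
pos [ 0.4349 -0.0204  0.1236] rot [-3.138 -0.438 -0.015] F [-1.2 -0.3 -0.5] zdir [ 0.424 -0.002 -0.906] | tool total [-0.0211 -0.0002  0.0383] rows 2 each [-0.0106 -0.0001  0.0191]
```

View pics/v1.png

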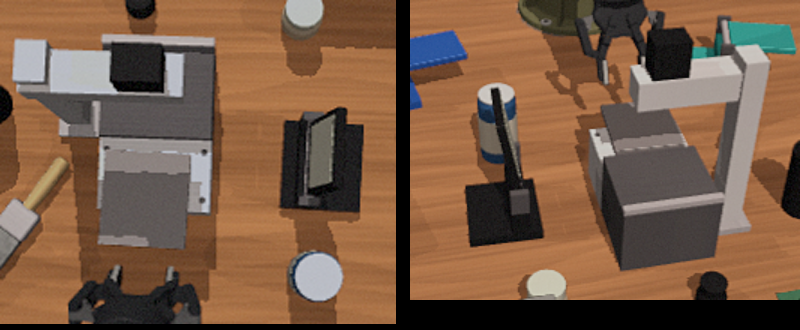

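Left panel (top view): fingertips at (118,270) and (170,270), centred on the plate (near edge row 245, cols 99–187). Nothing has been disturbed. The elbow is at its limit, so I refit the reach with the new poses.

```bash
sed -i "s/^def fk/D+=[((-.31157,-.77568,.66819),np.hypot(.4565,.0239),.2479),((-.21719,-1.02542,.32531),np.hypot(.4349,.0204),.1236)]\ndef fk/" fk.py; python3 fk.py | egrep -v " (40|45) \["
```

```text
[0.5153 0.4407 0.4417 0.3511 0.0312 0.0093] 0.011693658944179786
0.43 0.085 50 [ 0.13 -1.34 -0.59] NO
0.43 0.085 55 [ 0.01 -1.25 -0.3 ] NO
0.43 0.085 60 [-0.03 -1.16 -0.08] NO
0.43 0.085 65 [-0.03 -1.07  0.09] NO
0.43 0.085 70 [-0.   -0.99  0.24] ok
0.45 0.085 50 [ 0.14 -1.3  -0.57] NO
0.45 0.085 55 [ 0.05 -1.21 -0.29] NO
0.45 0.085 60 [ 0.01 -1.12 -0.08] NO
0.45 0.085 65 [ 0.01 -1.03  0.09] NO
0.45 0.085 70 [ 0.03 -0.95  0.24] ok
0.5 0.13 50 [-0.02 -1.14 -0.25] NO
0.5 0.13 55 [-0.04 -1.06 -0.05] NO
0.5 0.13 60 [-0.04 -0.97  0.12] ok
0.5 0.13 65 [-0.02 -0.88  0.27] ok
0.5 0.13 70 [ 0.02 -0.79  0.41] ok
0.55 0.17 50 [-0.05 -1.   -0.07] ok
0.55 0.17 55 [-0.05 -0.91  0.1 ] ok
0.55 0.17 60 [-0.03 -0.82  0.26] ok
0.55 0.17 65 [ 0.   -0.73  0.4 ] ok
0.55 0.17 70 [ 0.04 -0.65  0.53] ok
0.58 0.17 50 [ 0.01 -0.94 -0.08] ok
0.58 0.17 55 [ 0.01 -0.85  0.1 ] ok
0.58 0.17 60 [ 0.03 -0.77  0.26] ok
0.58 0.17 65 [ 0.06 -0.68  0.4 ] ok
0.58 0.17 70 [ 0.1  -0.58  0.54] ok
```

{"op": "carry_out", "data": {"motion": "0 0 0 0 -5 0 0.2;0 0 0 0 0 0 0.2"}}

```text
clock: 4.0
eef_pos: [0.434, -0.0203, 0.1238]
ee_rot: [-3.138, -0.347, -0.015]
ft_force: [1.4, 0.0, 0.1]
finger_gap: 0.602
```

```bash
python3 -c "
from h import *
s=telemetry.sense();print(s['q'])
go([.437,-.018,.083])
"
```

```text
[-0.06089257 -0.16006153 -0.94048304  0.44416856  0.01967844  3.09799396]
pos [ 0.434  -0.0203  0.1238] rot [-3.138 -0.347 -0.015] F [1.4 0.  0.1] zdir [ 0.34  -0.001 -0.94 ] | tool total [-0.0111 -0.0022  0.0394] rows 2 each [-0.0055 -0.0011  0.0197]
```

{"op": "carry_out", "data": {"motion": "-0.0055 -0.001 0.0197 0 0 0 0.2;-0.0055 -0.001 0.0197 0 0 0 0.2;0 0 0 0 0 0 0.2;0.0047 0 0.0017 0 0 0 0.2;0.0047 0 0.0017 0 0 0 0.2;0 0 0 0 0 0 0.2"}}

```text
clock: 4.6
eef_pos: [0.4488, -0.0185, 0.0838]
ee_rot: [-3.138, -0.35, -0.014]
ft_force: [0.5, -0.2, 0.0]
finger_gap: 0.6
```

{"op": "carry_out", "data": {"motion": "0.0047 0 0.0017 0 0 0 0.2;0.0047 0 0.0017 0 0 0 0.2;0 0 0 0 0 0 0.2"}}

```text
clock: 4.9
eef_pos: [0.458, -0.0185, 0.0826]
ee_rot: [-3.138, -0.348, -0.014]
ft_force: [-0.8, 0.3, 0.6]
finger_gap: 0.597
```

```bash
cat >> h.py <<'E'
def tr(name='top'):
    c=snap(name); g=c['pixels']; return c
E
python3 -c "
from h import *
s=telemetry.sense();print(s['q'])
go([.47,-.018,.083])
c=snap('top','t2.png')
a=c['pixels'][130:310,190:410,::-1]
cv2.imwrite('pics/v2.png',cv2.resize(a,None,fx=3,fy=3,interpolation=cv2.INTER_CUBIC))
"
```

```text
[-0.0516706  -0.04114156 -0.9583494   0.30603195  0.01645955  3.1066137 ]
pos [ 0.458  -0.0185  0.0826] rot [-3.138 -0.348 -0.014] F [-0.8  0.3  0.6] zdir [ 0.341 -0.001 -0.94 ] | tool total [ 0.0114 -0.0007  0.0037] rows 1 each [ 0.0114 -0.0007  0.0037]
```

View pics/v2.png

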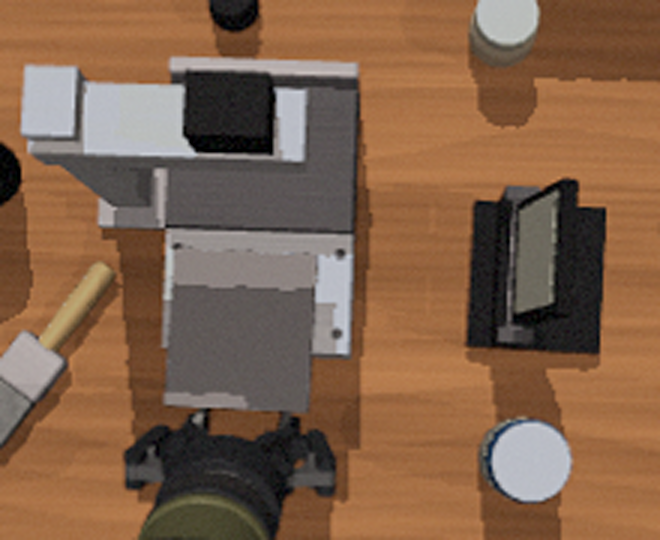

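Fingertips (200,415) and (290,412) are just at the plate's near edge (row 410). The plate has barely moved. I push on to the step.

{"op": "carry_out", "data": {"motion": "0.0038 0 0.0014 0 0 0 0.2;0.0038 0 0.0014 0 0 0 0.2;0.0028 0 0.001 0 0 0 0.2;0 0 0 0 0 0 0.2"}}

```text
clock: 5.35
eef_pos: [0.4685, -0.0186, 0.0822]
ee_rot: [-3.138, -0.347, -0.014]
ft_force: [-0.4, -0.1, 0.1]
finger_gap: 0.602
```

{"op": "carry_out", "data": {"motion": "0.0028 0 0.001 0 0 0 0.2;0.0028 0 0.001 0 0 0 0.2;0 0 0 0 0 0 0.2"}}

```text
clock: 5.65
eef_pos: [0.4743, -0.0187, 0.0823]
ee_rot: [-3.138, -0.347, -0.015]
ft_force: [-0.4, -0.7, -0.6]
finger_gap: 0.602
```

```bash
cat >> h.py <<'E'
def plate_rows(c):
    # brightness profile down the plate's middle column band, to find its edges
    g=cv2.cvtColor(c['pixels'],cv2.COLOR_RGB2GRAY)
    return g[205:275,285:289].mean(1).round().astype(int)
E
python3 -c "
from h import *
import pickle
go([.47,-.018,.083])
print(plate_rows(pickle.load(open('top0.pkl','rb'))));print(plate_rows(snap('top')))
"
```

```text
pos [ 0.4743 -0.0187  0.0823] rot [-3.138 -0.347 -0.015] F [-0.4 -0.7 -0.6] zdir [ 0.34  -0.001 -0.94 ] | tool total [-0.0038 -0.0007 -0.0022] rows 1 each [-0.0038 -0.0007 -0.0022]
[ 84  46  88 150 145 141 145 141 150 182 141 126 128 129 129 127 130 128
 130 130 130 122  84  85  88  88  86  86  87  86  88  86  86  86  86  88
  87  86  86  88  88  86  87  88  85  87  86  87  88  88  88  87  88  88
  87  88  87  86  88  88  87  89  87  66  76  75  74  74  75  79]
[ 84  55 101  88  94 137 136 134 132 134 134 134 133 134 133 133 133 134
 134 134 134 126  87  90  92  90  89  90  90  90  92  91  89  91  89  92
  91  90  92  92  89  91  92  90  92  92  91  91  92  90  90  91  91  94
  94  65  37  39  26  17  16  12  12  22  26  23  30  32  30  32]
```

Near edge is now at row 260 (x≈0.482, the 26 mm overhang), so the plate is at the step. I start lifting along the arc.

{"op": "carry_out", "data": {"motion": "0.0042 0 -0.0086 0 0 0 0.2;0.0042 0 -0.0086 0 0 0 0.2;0.0042 0 -0.0086 0 0 0 0.2;0 0 0 0 0 0 0.2"}}

```text
clock: 6.1
eef_pos: [0.4745, -0.0187, 0.1107]
ee_rot: [-3.137, -0.343, -0.015]
ft_force: [-7.1, -0.1, -0.5]
finger_gap: 0.599
```

```bash
python3 -c "
from h import *
go([.484,-.018,.137])
c=snap('top','t3.png');s=snap('scene')
a=cv2.resize(c['pixels'][190:280,230:330,::-1],None,fx=4,fy=4,interpolation=cv2.INTER_CUBIC)
b=cv2.resize(s['pixels'][210:310,310:410,::-1],None,fx=3.6,fy=3.6,interpolation=cv2.INTER_CUBIC)
cv2.imwrite('pics/v3.png',np.hstack([a,b]))
"
```

```text
pos [ 0.4745 -0.0187  0.1107] rot [-3.137 -0.343 -0.015] F [-7.1 -0.1 -0.5] zdir [ 0.336 -0.001 -0.942] | tool total [ 0.0177 -0.0009 -0.0216] rows 1 each [ 0.0177 -0.0009 -0.0216]
```

View pics/v3.png

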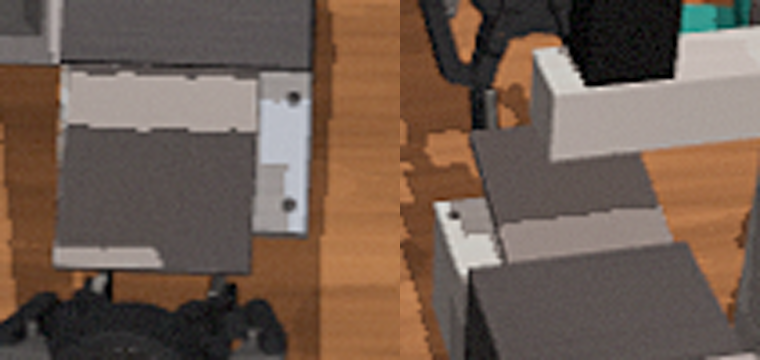

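The plate hasn't lifted: the fingertips slid up its edge (force −7 N along x, none up). I back off, go deeper under the overhang and try again.

{"op": "carry_out", "data": {"motion": "-0.014 0 -0.005 0 0 0 0.2;-0.0085 0 0.0235 0 0 0 0.2;-0.0085 0 0.0235 0 0 0 0.2;0 0 0 0 0 0 0.2"}}

```text
clock: 6.6
eef_pos: [0.4597, -0.0184, 0.0589]
ee_rot: [-3.138, -0.343, -0.015]
ft_force: [0.2, -0.5, -0.3]
finger_gap: 0.6
```

```bash
python3 -c "
from h import *
print(telemetry.sense()['q'])
go([.478,-.018,.062])
"
```

```text
[-0.05102709  0.01052695 -0.98066921  0.23667221  0.01616635  3.10733022]
pos [ 0.4597 -0.0184  0.0589] rot [-3.138 -0.343 -0.015] F [ 0.2 -0.5 -0.3] zdir [ 0.337 -0.001 -0.942] | tool total [ 0.0183 -0.0007  0.0033] rows 1 each [ 0.0183 -0.0007  0.0033]
```

{"op": "carry_out", "data": {"motion": "0.0066 0 0.0024 0 0 0 0.2;0.0066 0 0.0024 0 0 0 0.2;0.0038 0 0.0014 0 0 0 0.2;0 0 0 0 0 0 0.2"}}

```text
clock: 7.0
eef_pos: [0.4815, -0.0188, 0.0616]
ee_rot: [-3.138, -0.348, -0.014]
ft_force: [-0.0, 0.4, 0.1]
finger_gap: 0.599
```

{"op": "carry_out", "data": {"motion": "0.0028 0 0.001 0 1 0 0.2;0.0028 0 0.001 0 1 0 0.2;0 0 0 0 0 0 0.2"}}

```text
clock: 7.3
eef_pos: [0.4837, -0.0188, 0.0593]
ee_rot: [-3.138, -0.379, -0.015]
ft_force: [-5.3, 0.4, -0.5]
finger_gap: 0.602
```

{"op": "carry_out", "data": {"motion": "0.0018 0 -0.0047 0 0 0 0.2;0.0018 0 -0.0047 0 0 0 0.2;0.0018 0 -0.0047 0 0 0 0.2;0 0 0 0 0 0 0.2"}}

```text
clock: 7.7
eef_pos: [0.4838, -0.0188, 0.0752]
ee_rot: [-3.138, -0.378, -0.015]
ft_force: [-8.0, -0.1, -0.3]
finger_gap: 0.6
```

```bash
python3 -c "
from h import *
go([.478,-.018,.062])
print(plate_rows(snap('top')))
"
```

```text
pos [ 0.4838 -0.0188  0.0752] rot [-3.138 -0.378 -0.015] F [-8.  -0.1 -0.3] zdir [ 0.369 -0.002 -0.929] | tool total [-0.0103 -0.0007  0.0101] rows 1 each [-0.0103 -0.0007  0.0101]
[ 86  50  94  83  99 154 151 151 150 150 150 151 150 151 150 148 149 150
 149 100  82  84  81  84  83  82  83  83  83  84  84  86  84  84  82  84
  84  83  85  84  84  84  85  83  84  85  83  84  80  84  85  84  86  86
  32  18  14  12  16  14  22  22  26  16  19  23  27  37  37  32]
```

The plate's shading changed (133→150 on the lit part), so it is lifting. I follow the arc.

{"op": "carry_out", "data": {"motion": "0.0055 0 -0.0086 0 1 0 0.2;0.0055 0 -0.0086 0 1 0 0.2;0.006 0 -0.0084 0 1 0 0.2;0.006 0 -0.0084 0 1 0 0.2;0 0 0 0 0 0 0.2"}}

```text
clock: 8.25
eef_pos: [0.4952, -0.0192, 0.1185]
ee_rot: [-3.138, -0.456, -0.015]
ft_force: [-1.6, 0.1, 1.5]
finger_gap: 0.598
```

```bash
python3 -c "
from h import *
go([.514,-.018,.137])
print(plate_rows(snap('top')))
s=snap('scene');c=snap('top')
a=cv2.resize(c['pixels'][190:280,230:330,::-1],None,fx=4,fy=4,interpolation=cv2.INTER_CUBIC)
b=cv2.resize(s['pixels'][210:310,310:410,::-1],None,fx=3.6,fy=3.6,interpolation=cv2.INTER_CUBIC)
cv2.imwrite('pics/v4.png',np.hstack([a,b]))
"
```

```text
pos [ 0.4952 -0.0192  0.1185] rot [-3.138 -0.456 -0.015] F [-1.6  0.1  1.5] zdir [ 0.441 -0.003 -0.898] | tool total [ 0.025  -0.0015 -0.0084] rows 1 each [ 0.025  -0.0015 -0.0084]
[ 85  49  63  80 135 132 131 131 131 131 131 131 133 132 106  71  72  73
  73  73  71  73  72  73  74  72  71  72  71  73  73  73  72  72  72  74
  72  72  73  71  73  72  74  73  71  75  64  69  48  14  16  30  28  30
  20  30  32  32  29  34  26  24  40  53  57  54  41  42  47  54]
```

View pics/v4.png

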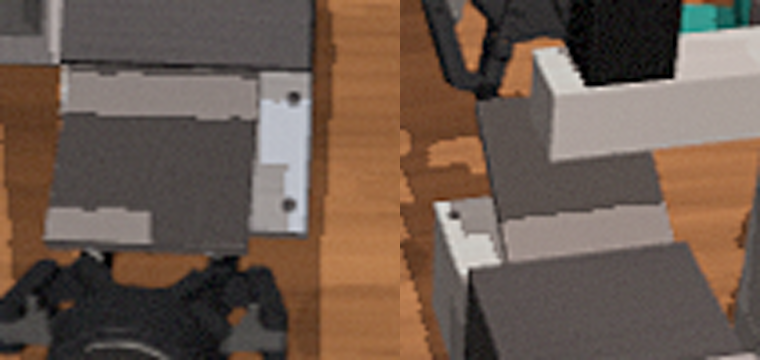

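Right panel: the plate is raised evenly to about 30°, and both fingers hold its near edge (left panel row 245). I continue the arc.

{"op": "carry_out", "data": {"motion": "0.009 0 -0.005 0 1 0 0.2;0.0092 0 -0.004 0 1 0 0.2;0.0095 0 -0.0034 0 1 0 0.2;0.0095 0 -0.003 0 1 0 0.2;0 0 0 0 0 0 0.2"}}

```text
clock: 8.9
eef_pos: [0.5213, -0.0196, 0.1487]
ee_rot: [-3.138, -0.525, -0.015]
ft_force: [-0.8, 0.6, 0.2]
finger_gap: 0.601
```

```bash
python3 -c "
from h import *
go([.534,-.018,.16])
print(plate_rows(snap('top')))
"
```

```text
pos [ 0.5213 -0.0196  0.1487] rot [-3.138 -0.525 -0.015] F [-0.8  0.6  0.2] zdir [ 0.501 -0.004 -0.865] | tool total [ 0.0167 -0.0018 -0.0034] rows 1 each [ 0.0167 -0.0018 -0.0034]
[ 89  48  49  66 118 114 114 114 114 114  88  56  56  56  58  58  57  60
  58  58  57  57  57  58  57  59  58  58  54  59  65  82  80  84  85  10
  16  18  28  20  30  31  32  32  32  32  28  29  35  49  67  79  77  60
  55  54  50  51  64  65  66  54  56  68  79  79  77  78  79  83]
```

{"op": "carry_out", "data": {"motion": "0.0086 0 0.0015 0 0 0 0.2;0.0086 0 0.0015 0 0 0 0.2;0.0086 0 0.0015 0 0 0 0.2;0.0052 0 0.003 0 0 0 0.2;0.0052 0 0.003 0 0 0 0.2;0 0 0 0 0 0 0.2"}}

```text
clock: 9.55
eef_pos: [0.5571, -0.0201, 0.156]
ee_rot: [-3.137, -0.522, -0.015]
ft_force: [-0.5, 0.3, 0.2]
finger_gap: 0.601
```

```bash
python3 -c "
from h import *
go([.575,-.02,.158])
print(plate_rows(snap('top')))
"
```

```text
pos [ 0.5571 -0.0201  0.156 ] rot [-3.137 -0.522 -0.015] F [-0.5  0.3  0.2] zdir [ 0.499 -0.003 -0.867] | tool total [ 0.0165 -0.0003  0.0072] rows 1 each [ 0.0165 -0.0003  0.0072]
[ 89  48  37  85  32  46 101  95  91  92 107 121  56  26  26  22  15  14
  12  16   8  22  26  22  26  26  26  28  26  40  66  99 100  74  44  48
  52  55  62  61  67  72  68  70  86  88  89  90  91  89  93  91  90  88
  92  90  85  86  82  81  82  84  81  82  80  78  78  78  80  81]
```

Now push it past upright, gently.

{"op": "carry_out", "data": {"motion": "0.0043 0 0.0025 0 0 0 0.2;0.0043 0 0.0025 0 0 0 0.2;0.0043 0 0.0025 0 0 0 0.2;0.0043 0 0.0025 0 0 0 0.2;0 0 0 0 0 0 0.2"}}

```text
clock: 10.1
eef_pos: [0.577, -0.0203, 0.1561]
ee_rot: [-3.137, -0.522, -0.015]
ft_force: [-0.2, 0.1, -0.5]
finger_gap: 0.599
```

```bash
python3 -c "
from h import *
go([.575,-.02,.158])
c=snap('top','t5.png')
a=cv2.resize(c['pixels'][130:260,220:330,::-1],None,fx=4,fy=4,interpolation=cv2.INTER_CUBIC)
cv2.imwrite('pics/v5.png',a)
print(plate_rows(c))
"
```

```text
pos [ 0.577  -0.0203  0.1561] rot [-3.137 -0.522 -0.015] F [-0.2  0.1 -0.5] zdir [ 0.499 -0.003 -0.867] | tool total [-0.0008 -0.0003 -0.0026] rows 1 each [-0.0008 -0.0003 -0.0026]
[ 40  41  36  32  31  23  14  20  12  12  14  23  26  21  29  26  24  25
  26  41  70  90  62  38  43  48  53  61  64  66  64  93 134 154 157 158
 156 153 154 156 155 153 115  77  89  90  90  92  90  92  93  92  92  90
  91  90  85  86  81  82  80  82  81  81  81  80  78  78  79  82]
```

View pics/v5.png

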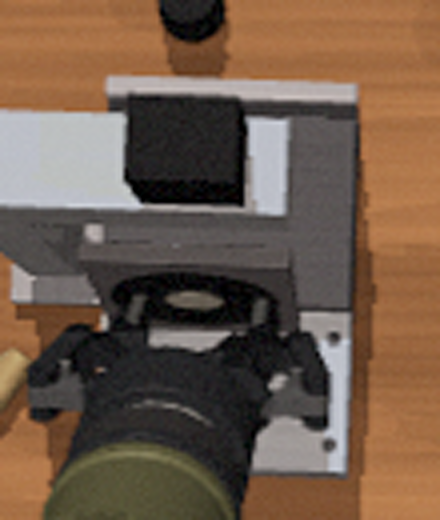

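The plate stands about upright with the disc face toward the robot (top edge at row 245). Push a little further.

{"op": "carry_out", "data": {"motion": "0.0043 0 0.0025 0 0 0 0.2;0.0043 0 0.0025 0 0 0 0.2;0 0 0 0 0 0 0.2"}}

```text
clock: 10.45
eef_pos: [0.5869, -0.0205, 0.1561]
ee_rot: [-3.137, -0.522, -0.015]
ft_force: [0.3, 0.1, -0.4]
finger_gap: 0.597
```

```bash
python3 -c "
from h import *
go([.575,-.02,.158])
c=snap('top','t6.png');s=snap('scene','s6.png')
g=cv2.cvtColor(s['pixels'],cv2.COLOR_RGB2GRAY); print(g[250:350:4,340:400:6])
"
```

```text
pos [ 0.5869 -0.0205  0.1561] rot [-3.137 -0.522 -0.015] F [ 0.3  0.1 -0.4] zdir [ 0.499 -0.003 -0.867] | tool total [-0.0094 -0.0004 -0.0076] rows 1 each [-0.0094 -0.0004 -0.0076]
[[ 78  24 157 163 162 163 168 171 149 130]
 [136  23 160 138 128 131  14  94 129 132]
 [114  19 110 137  98 110  14 121 122 123]
 [ 81  52  75 135 141 141 123 129 123 119]
 [140 145 150 145 102  71  62 116 111 113]
 [ 69 126 133 136  66  79 126 130 138 137]
 [139 128  34  31  29  26  29 106 137 121]
 [ 63 134  25  32  58  38  27  20 130 127]
 [120 123  27  28 195 197  20  20  96 136]
 [ 86 134  30  24 158 213  21  30  67 120]
 [ 83 143  36  33  31  28  20  30 135 132]
 [ 80  56 131  86  25  19  18  97 129 129]
 [ 82  77 129 129 133 134 130 130 131 168]
 [ 82  85 132 129 166 111  95 100 117  71]
 [ 84  83 103 120  74  79  85  86  90  89]
 [ 76  82  82  83  83  89  83  73 110 171]
 [ 88  84  78  95 175 177 174 174 161 139]
 [ 22 172 170 164 142 135 141 113  67  62]
 [ 28 140 109  74  58  57  65  67  64  66]
 [ 32  64  67  63  59  64  62  64  67  65]
 [ 24  62  65  64  59  66  63  64  67  65]
 [ 28  65  63  60  66  67  67  64  64  71]
 [ 33  67  66  64  63  61  64  68  69  62]
 [ 26  59  64  67  63  61  63  67  69  65]
 [ 29  62  60  63  62  65  64  65  64  63]]
```

{"op": "carry_out", "data": {"motion": "-0.026 0 -0.015 0 0 0 0.2;-0.026 0 -0.015 0 0 0 0.2;0 0 0 0 -7.5 0 0.2;0 0 0 0 -7.5 0 0.2;0 0 0 0 0 0 0.2"}}

```text
clock: 11.05
eef_pos: [0.5291, -0.0198, 0.1576]
ee_rot: [-3.138, -0.26, -0.014]
ft_force: [1.5, -0.3, 1.1]
finger_gap: 0.599
```

```bash
python3 -c "
from h import *
c=snap('top','t7.png');s=snap('scene','s7.png')
# label
g=s['pixels'].astype(int)
m=((g.min(2)>140)&(g[:,:,0]-g[:,:,2]>-40)).astype(np.uint8)[268:300,345:395]
n,l,st,ce=cv2.connectedComponentsWithStats(m)
for i in range(1,n):
    if st[i,4]>4: print(st[i],ce[i]+[345,268], onz(s,*(ce[i]+[345,268]),.11).round(4))
go([.53,-.023,.118])
a=cv2.resize(c['pixels'][130:260,220:330,::-1],None,fx=3.6,fy=3.6,interpolation=cv2.INTER_CUBIC)
b=cv2.resize(s['pixels'][240:340,300:410,::-1],None,fx=3.6,fy=3.6,interpolation=cv2.INTER_CUBIC)
im=np.zeros((468,800,3),np.uint8);im[:,:396]=a;im[:360,400:796]=b
cv2.imwrite('pics/v7.png',im)
"
```

```text
[16 10 14  9 93] [367.60215054 282.43010753] [ 0.6164 -0.0164  0.11  ]
pos [ 0.5273 -0.0197  0.156 ] rot [-3.138 -0.263 -0.014] F [0.1 0.1 0.1] zdir [ 0.26   0.    -0.966] | tool total [-0.0073  0.0034  0.0374] rows 1 each [-0.0073  0.0034  0.0374]
```

View pics/v7.png

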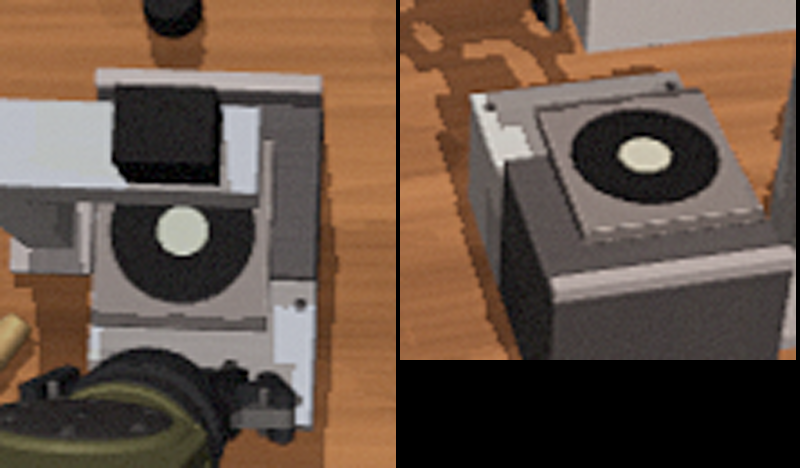

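The plate lies disc up on the stage, label at left panel (183,231), its near edge at row ~322 overhanging by about 31 mm. Centre in the block's frame ≈ (0.024, +0.012), so it needs a push of about 27 mm.

{"op": "carry_out", "data": {"motion": "-0.0037 -0.001 0.0187 0 0 0 0.2;-0.0037 -0.001 0.0187 0 0 0 0.2;0 0 0 0 0 0 0.2;0.0058 0 0.0016 0 0 0 0.2;0.0058 0 0.0016 0 0 0 0.2;0.0058 0 0.0016 0 0 0 0.2;0.0058 0 0.0016 0 0 0 0.2;0 0 0 0 0 0 0.2"}}

```text
clock: 11.95
eef_pos: [0.5539, -0.0179, 0.1182]
ee_rot: [-3.138, -0.261, -0.014]
ft_force: [-0.3, -0.1, 1.3]
finger_gap: 0.605
```

```bash
cat >> h.py <<'E'
def label():
    s=snap('scene'); g=s['pixels'].astype(int)
    m=((g.min(2)>140)).astype(np.uint8)[262:306,345:395]
    n,l,st,ce=cv2.connectedComponentsWithStats(m)
    for i in range(1,n):
        if 50<st[i,4]<200:
            p=onz(s,*(ce[i]+[345,262]),.11); print('label',st[i,4],(ce[i]+[345,262]).round(1),p.round(4),'block x,y',(p[:2]-[.592,-.0287]).round(4))
    return s
E
python3 -c "
from h import *
label();go([.573,-.018,.118])"
```

```text
label 97 [368.4 283.9] [ 0.6212 -0.0163  0.11  ] block x,y [0.0292 0.0124]
pos [ 0.5533 -0.0179  0.1179] rot [-3.138 -0.26  -0.014] F [-0.1 -0.2 -0.2] zdir [ 0.257  0.    -0.966] | tool total [ 0.0191 -0.0002  0.005 ] rows 1 each [ 0.0191 -0.0002  0.005 ]
```

{"op": "carry_out", "data": {"motion": "0.0034 0 0.0009 0 0 0 0.2;0.0034 0 0.0009 0 0 0 0.2;0.0034 0 0.0009 0 0 0 0.2;0.0034 0 0.0009 0 0 0 0.2;0.0034 0 0.0009 0 0 0 0.2;0 0 0 0 0 0 0.2"}}

```text
clock: 12.6
eef_pos: [0.5708, -0.0181, 0.1177]
ee_rot: [-3.138, -0.26, -0.014]
ft_force: [-0.3, 0.1, -0.0]
finger_gap: 0.596
```

```bash
python3 -c "
from h import *
label();go([.575,-.018,.118])"
```

```text
label 98 [370.7 289.1] [ 0.6374 -0.0166  0.11  ] block x,y [0.0454 0.0121]
pos [ 0.5706 -0.0181  0.1177] rot [-3.138 -0.26  -0.014] F [ 0.2 -0.1 -0.1] zdir [ 0.257  0.    -0.966] | tool total [ 0.0044 -0.0002  0.0008] rows 1 each [ 0.0044 -0.0002  0.0008]
```

{"op": "carry_out", "data": {"motion": "0.0019 0 0.0005 0 0 0 0.2;0.0019 0 0.0005 0 0 0 0.2;0 0 0 0 0 0 0.2"}}

```text
clock: 12.95
eef_pos: [0.5743, -0.0182, 0.1177]
ee_rot: [-3.138, -0.26, -0.014]
ft_force: [-0.2, -0.1, -0.6]
finger_gap: 0.6
```

{"op": "carry_out", "data": {"motion": "0.0015 0 0.0004 0 0 0 0.2;0.0015 0 0.0004 0 0 0 0.2;0 0 0 0 0 0 0.2"}}

```text
clock: 13.25
eef_pos: [0.5774, -0.0182, 0.1177]
ee_rot: [-3.138, -0.26, -0.014]
ft_force: [-0.3, -0.4, -0.5]
finger_gap: 0.599
```

```bash
python3 -c "
from h import *
label();go([.578,-.018,.118])"
```

```text
label 64 [358.6 273.3] [ 0.5847 -0.0257  0.11  ] block x,y [-0.0073  0.003 ]
label 99 [371.8 291.2] [ 0.6439 -0.0165  0.11  ] block x,y [0.0519 0.0122]
pos [ 0.5773 -0.0182  0.1177] rot [-3.138 -0.26  -0.014] F [ 0.1  0.7 -0.1] zdir [ 0.257  0.    -0.966] | tool total [ 0.0007 -0.0002 -0.0002] rows 1 each [ 0.0007 -0.0002 -0.0002]
```

{"op": "carry_out", "data": {"motion": "0.0015 0 0.0004 0 0 0 0.2;0 0 0 0 0 0 0.2"}}

```text
clock: 13.5
eef_pos: [0.5784, -0.0182, 0.1175]
ee_rot: [-3.138, -0.259, -0.014]
ft_force: [-1.6, 0.6, 1.7]
finger_gap: 0.599
```

{"op": "carry_out", "data": {"motion": "0.0015 0 0.0004 0 0 0 0.2;0 0 0 0 0 0 0.2"}}

```text
clock: 13.7
eef_pos: [0.5787, -0.0182, 0.117]
ee_rot: [-3.138, -0.257, -0.014]
ft_force: [-7.1, 0.5, 4.9]
finger_gap: 0.605
```

The fence is reached (−7 N). I back off, then check the plate.

{"op": "carry_out", "data": {"motion": "-0.0097 0 -0.0026 0 0 0 0.2;-0.0097 0 -0.0026 0 0 0 0.2;-0.0097 0 -0.0026 0 0 0 -1;0.008 0 -0.029 0 0 0 -1;0.008 0 -0.029 0 -7.5 0 -1;0.004 0 -0.03 0 -7.5 0 -1;0 0 -0.03 0 0 0 -1;0 0 -0.03 0 0 0 -1"}}

```text
clock: 14.5
eef_pos: [0.5499, -0.0184, 0.263]
ee_rot: [-3.138, -0.018, -0.013]
ft_force: [-0.0, -0.5, 0.1]
finger_gap: 0.002
```

```bash
python3 -c "
from h import *
s=label();go([.545,-.30,.30])
cv2.imwrite('pics/s8.png',s['pixels'][:,:,::-1])
b=cv2.resize(s['pixels'][230:350,230:430,::-1],None,fx=4,fy=4,interpolation=cv2.INTER_CUBIC)
cv2.imwrite('pics/v8.png',b)
"
```

```text
label 165 [363.4 272.9] [ 0.5853 -0.0155  0.11  ] block x,y [-0.0067  0.0132]
label 98 [372.1 291.4] [ 0.6448 -0.0162  0.11  ] block x,y [0.0528 0.0125]
pos [ 0.5518 -0.0185  0.2686] rot [-3.138 -0.025 -0.013] F [ 1.7 -0.3  3.7] zdir [ 0.026  0.003 -1.   ] | tool total [-0.0022  0.2815 -0.0324] rows 8 each [-0.0003  0.0352 -0.0041]
```

View pics/v8.png

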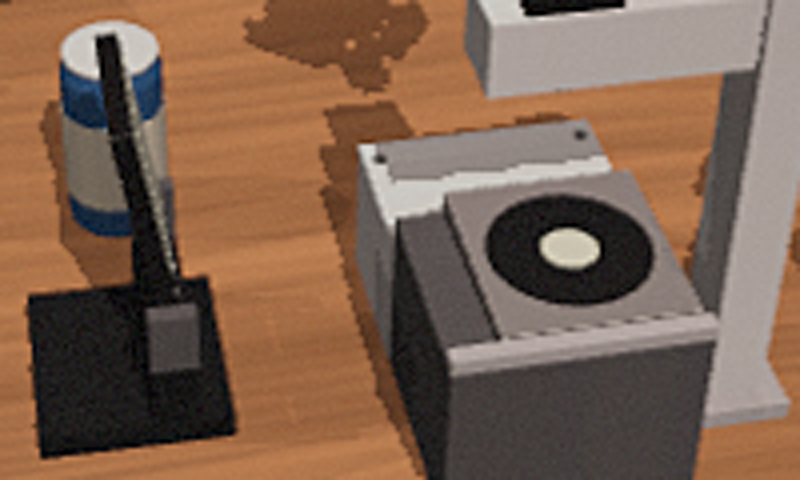

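The plate sits flush against the fence (front line (450,350)–(715,325)), disc up, squared with the stage. The panel leans away from the stage, its top at crop (108,38). Next, the lamp.

{"op": "carry_out", "data": {"motion": "0 0.03 -0.016 0 0 0 -1;0 0.036 -0.016 0 0 0 -1;0 0.036 0 0 0 0 -1;0 0.036 0 0 0 0 -1;0 0.036 0 0 0 0 -1;0 0.036 0 0 0 0 -1;0 0.036 0 0 0 0 -1;0 0.036 0 0 0 0 -1"}}

```text
clock: 15.35
eef_pos: [0.5447, -0.3018, 0.2937]
ee_rot: [-3.138, -0.02, -0.013]
ft_force: [0.3, -0.1, 0.0]
finger_gap: 0.002
```

```bash
python3 -c "
from h import *
go([.57,-.31,.30]);go([.57,-.31,.174])
import pickle
c=pickle.load(open('top0.pkl','rb'))
# panel top edge, back side corners in crop0: far (692,217) near (680,380)?
for z in(.185,.19): print(z,[onz(c,190+x/3.6,130+y/3.6,z).round(4).tolist() for x,y in((692,217),(678,378),(672,217))])
"
```

```text
pos [ 0.5447 -0.3018  0.2937] rot [-3.138 -0.02  -0.013] F [ 0.3 -0.1  0. ] zdir [ 0.02   0.003 -1.   ] | tool total [ 0.0255  0.0079 -0.0059] rows 1 each [ 0.0255  0.0079 -0.0059]
pos [ 0.5447 -0.3018  0.2937] rot [-3.138 -0.02  -0.013] F [ 0.3 -0.1  0. ] zdir [ 0.02   0.003 -1.   ] | tool total [0.023  0.0083 0.1201] rows 4 each [0.0058 0.0021 0.03  ]
0.185 [[0.6147, -0.2355, 0.185], [0.53, -0.2287, 0.185], [0.6145, -0.2249, 0.185]]
0.19 [[0.6138, -0.2348, 0.19], [0.5296, -0.228, 0.19], [0.6136, -0.2243, 0.19]]
```

{"op": "carry_out", "data": {"motion": "0.0065 0.001 0.03 0 0 0 -1;0.0065 0.001 0.03 0 0 0 -1;0.0065 0.001 0.03 0 0 0 -1;0.0065 0.001 0.03 0 0 0 -1;0 -0.015 0 0 0 0 -1;0 -0.015 0 0 0 0 -1;0 0 0 0 0 0 -1"}}

```text
clock: 16.05
eef_pos: [0.5744, -0.2723, 0.1761]
ee_rot: [-3.138, -0.021, -0.011]
ft_force: [0.1, -0.3, -0.2]
finger_gap: 0.002
```

{"op": "carry_out", "data": {"motion": "0 -0.008 0 0 0 0 -1;0 -0.008 0 0 0 0 -1;0 -0.008 0 0 0 0 -1;0 -0.008 0 0 0 0 -1;0 0 0 0 0 0 -1"}}

```text
clock: 16.55
eef_pos: [0.5747, -0.2416, 0.1748]
ee_rot: [-3.138, -0.02, -0.012]
ft_force: [0.4, 0.7, 0.3]
finger_gap: 0.0
```

{"op": "carry_out", "data": {"motion": "0 -0.005 0 0 0 0 -1;0 -0.005 0 0 0 0 -1;0 -0.005 0 0 0 0 -1;0 0 0 0 0 0 -1"}}

```text
clock: 16.95
eef_pos: [0.5746, -0.2267, 0.1743]
ee_rot: [-3.137, -0.019, -0.013]
ft_force: [-1.0, 0.9, 0.0]
finger_gap: 0.002
```

{"op": "carry_out", "data": {"motion": "0 -0.005 0 0 0 0 -1;0 -0.005 0 0 0 0 -1;0 -0.005 0 0 0 0 -1;0 0 0 0 0 0 -1"}}

```text
clock: 17.35
eef_pos: [0.5746, -0.2114, 0.1742]
ee_rot: [-3.137, -0.019, -0.012]
ft_force: [-0.6, -0.5, 0.6]
finger_gap: -0.003
```

```bash
python3 -c "
from h import *
go([.57,-.18,.174])
s=snap('scene')
b=cv2.resize(s['pixels'][210:350,210:330,::-1],None,fx=4,fy=4,interpolation=cv2.INTER_CUBIC)
cv2.imwrite('pics/v9.png',b)
# predicted panel end (x=+.043 side) at angles
h=np.array([.572,-.209,.074]);ex=np.array([.9992,-.04,0]);ey=np.array([.04,.9992,0])
for a in (60,75,90,100):
    u=np.cos(np.radians(a))*ey+np.array([0,0,np.sin(np.radians(a))]);
    print(a,[((proj(s,h+.043*ex+.118*u)-[210,210])*4).round().tolist(),((proj(s,h+.043*ex+.02*u)-[210,210])*4).round().tolist()])
"
```

```text
pos [ 0.5746 -0.2114  0.1742] rot [-3.137 -0.019 -0.012] F [-0.6 -0.5  0.6] zdir [ 0.019  0.004 -1.   ] | tool total [-0.005  -0.0314  0.0002] rows 1 each [-0.005  -0.0314  0.0002]
60 [[367.0, 220.0], [268.0, 366.0]]
75 [[306.0, 206.0], [258.0, 365.0]]
90 [[241.0, 205.0], [248.0, 365.0]]
100 [[196.0, 213.0], [241.0, 366.0]]
```

View pics/v9.png

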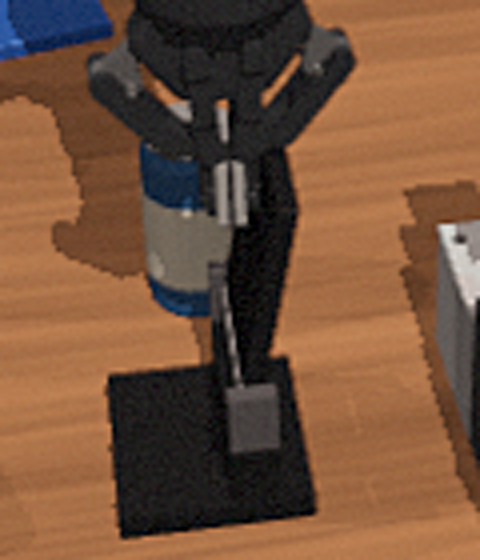

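The panel already leans toward the stage: its near top corner at (297,205) lies near the 75–80° prediction, which matches the push geometry. On to 60°: TCP y ≈ −0.184.

{"op": "carry_out", "data": {"motion": "0 -0.005 0 0 0 0 -1;0 -0.005 0 0 0 0 -1;0 -0.005 0 0 0 0 -1;0 -0.005 0 0 0 0 -1;0 -0.005 0 0 0 0 -1;0 -0.0025 0 0 0 0 -1;0 0 0 0 0 0 -1"}}

```text
clock: 18.1
eef_pos: [0.5752, -0.1842, 0.1746]
ee_rot: [-3.137, -0.019, -0.013]
ft_force: [0.2, -0.2, 0.0]
finger_gap: 0.001
```

{"op": "carry_out", "data": {"motion": "0 0.02 0 0 0 0 -1;0 0.03 0 0 0 0 -1;0 0.03 0 0 0 0 -1;0 0.03 -0.02 0 0 0 -1;0 0 0 0 0 0 -1"}}

```text
clock: 18.6
eef_pos: [0.5744, -0.2985, 0.1963]
ee_rot: [-3.14, -0.023, -0.017]
ft_force: [1.1, 0.5, -0.0]
finger_gap: -0.001
```

```bash
python3 -c "
from h import *
go([.57,-.18,.174])
s=label()
b=cv2.resize(s['pixels'][230:350,230:430,::-1],None,fx=4,fy=4,interpolation=cv2.INTER_CUBIC)
cv2.imwrite('pics/v10.png',b)
h=np.array([.572,-.209,.074]);ex=np.array([.9992,-.04,0]);ey=np.array([.04,.9992,0])
for a in (50,55,60,65,70):
    r=np.radians(a);u=np.cos(r)*ey+np.array([0,0,np.sin(r)]);n=-np.sin(r)*ey+np.array([0,0,np.cos(r)])
    print(a,'near-end top corners light/back',[((proj(s,h+.043*ex+.118*u+k*n)-[230,230])*4).round().tolist() for k in(-.006,.006)])
"
```

```text
pos [ 0.5744 -0.2985  0.1963] rot [-3.14  -0.023 -0.017] F [ 1.1  0.5 -0. ] zdir [ 0.023  0.001 -1.   ] | tool total [-0.0068 -0.1184  0.0224] rows 4 each [-0.0017 -0.0296  0.0056]
label 163 [363.2 272.9] [ 0.5852 -0.0159  0.11  ] block x,y [-0.0068  0.0128]
label 94 [372.1 291.5] [ 0.6448 -0.0162  0.11  ] block x,y [0.0528 0.0125]
50 near-end top corners light/back [[331.0, 161.0], [312.0, 150.0]]
55 near-end top corners light/back [[315.0, 152.0], [295.0, 142.0]]
60 near-end top corners light/back [[298.0, 144.0], [276.0, 136.0]]
65 near-end top corners light/back [[279.0, 137.0], [256.0, 130.0]]
70 near-end top corners light/back [[259.0, 131.0], [235.0, 127.0]]
```

View pics/v10.png

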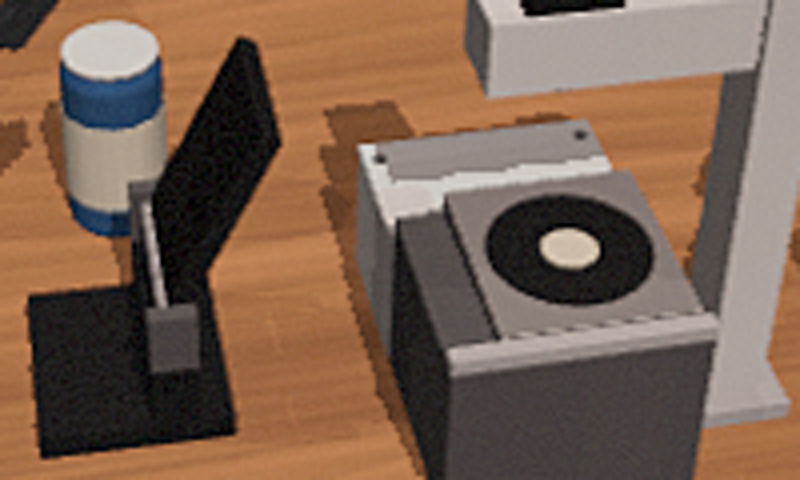

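Near light-face corner sits at crop (281,145), against predictions of 298 (60°) and 279 (65°), so the angle reads about 64° and is near the edge of tolerance. I cross-check it numerically with the top camera.

```bash
python3 -c "
from h import *
c=snap('top','t11.png');s=snap('scene')
g=c['pixels'].max(2)
h=np.array([.572,-.209,.074]);ex=np.array([.9992,-.04,0]);ey=np.array([.04,.9992,0])
for a in (56,60,64,68):
    r=np.radians(a);u=np.cos(r)*ey+np.array([0,0,np.sin(r)]);n=-np.sin(r)*ey+np.array([0,0,np.cos(r)])
    P=lambda cc,x,t,k: proj(cc,h+x*ex+t*u+k*n)
    d=P(s,.043,.118,-.006)-P(s,.043,.04,-.006)
    print(a,'top: light-edge mid',P(c,0,.118,-.006).round(1),'ends',P(c,.043,.118,-.006).round(1),P(c,-.043,.118,-.006).round(1),'scene slope',(d[0]/-d[1]).round(3))
for row in (205,212,219,226,233): print(row,g[row,325:372])
m=s['pixels'].max(2)
for row in range(268,298,4):
    x=np.where(m[row,255:310]<45)[0]+255; print(row,x.min(),x.max())
"
```

```text
56 top: light-edge mid [330.1 211.4] ends [331.3 189.2] [328.8 233.8] scene slope 0.785
60 top: light-edge mid [333.7 211.3] ends [334.9 189. ] [332.4 233.8] scene slope 0.676
64 top: light-edge mid [337.5 211.2] ends [338.7 188.8] [336.3 233.9] scene slope 0.572
68 top: light-edge mid [341.5 211.2] ends [342.7 188.7] [340.3 233.9] scene slope 0.473
205 [154 155 157 154 155 158 155 154 160 162 157 156 160 112  36  30  30  25
  26  12  20  15   8  28  21   9  12   1  13  18  20  17   9  18   2  11
  15  14   2  90 142  92  15  27  39  35  33]
212 [162 161 164 159 159 161 160 164 160 159 159 160 162 107  19  26  24  32
  20  18   7   8   3  22   0  18   5  20   4  15   2  25  13  13   9  26
  11  14   0 143 107  42  26  34  35  37  29]
219 [147 146 146 147 145 146 143 147 147 145 148 151 118  54  31  25  24  24
  24  21  16  20   9  25   6  22  13  23  14  21  15  25  17  15  23  22
   8   0  50 145  97  23  31  16  24  33  33]
226 [153 149 151 150 149 151 149 159 153 150 153 156 109  30  24  25  26  23
  23  15  24  18  22  16  26  14  18  15  18  16  20  11  24  20  21  13
  16   5 127 118  62  14  23  30  27  33  30]
233 [159 159 156 159 159 157 158 167 162 159 159 164 146 105  80  57  43  29
   3  18  12  13  20  16   9  12   8  26  20  20  22  13  18  12  15  24
  18  12 153 114  35  25  33  35  36  33  29]
268 274 297
272 271 295
276 269 293
280 268 291
284 268 288
288 265 286
292 263 284
296 263 281
```

Both views agree on ~64° (top edge col 338, scene slope 0.57). I push about 6 mm further for 60°.

{"op": "carry_out", "data": {"motion": "0 0 0.021 0 0 0 -1;0 -0.03 0 0 0 0 -1;0 -0.03 0 0 0 0 -1;0 -0.03 0 0 0 0 -1;0 -0.01 0 0 0 0 -1;0 -0.01 0 0 0 0 -1;0 -0.005 0 0 0 0 -1;0 -0.0055 0 0 0 0 -1"}}

```text
clock: 19.55
eef_pos: [0.5754, -0.1749, 0.1736]
ee_rot: [-3.139, -0.019, -0.014]
ft_force: [-0.0, -2.3, -0.0]
finger_gap: -0.001
```

{"op": "carry_out", "data": {"motion": "0 0 0 0 0 0 -1;0 0.01 0 0 0 0 -1;0 0.03 0 0 0 0 -1;0 0.03 0 0 0 0 -1;0 0.03 -0.02 0 0 0 -1;0 0.02 -0.03 0 0 0 -1;0 0 0 0 0 0 -1;0 0 0 0 0 0 -1"}}

```text
clock: 20.35
eef_pos: [0.5729, -0.2962, 0.2236]
ee_rot: [-3.138, -0.021, -0.015]
ft_force: [0.2, -0.2, -0.4]
finger_gap: -0.004
```

```bash
python3 -c "
from h import *
go([.57,-.18,.174])
s=label();c=snap('top'); cv2.imwrite('pics/t12.png',c['pixels'][:,:,::-1]);cv2.imwrite('pics/s12.png',s['pixels'][:,:,::-1])
g=c['pixels'].max(2); m=s['pixels'].max(2)
for row in (205,212,219,226): print(row,325+np.interp(90,-g[row,325:345].astype(float)*-1,np.arange(20)) if 0 else 325+np.argmax(g[row,325:350]<90))
r=np.arange(268,297,4); e=[np.where(m[k,255:312]<45)[0].max()+255 for k in r]; print(e,'slope',-np.polyfit(r,e,1)[0])
a=cv2.imread('pics/s0.png') if 0 else cv2.imread('pics/scene0.png').astype(int)
d=np.abs(a-s['pixels'][:,:,::-1]).max(2)
for n,(x,y) in dict(canister=(258,262),record=(464,299),loupe=(401,374),jar=(291,375),mouse=(154,295)).items(): print(n,np.mean(d[y-15:y+15,x-12:x+12]>50).round(3))
"
```

```text
pos [ 0.5729 -0.2962  0.2236] rot [-3.138 -0.021 -0.015] F [ 0.2 -0.2 -0.4] zdir [ 0.021  0.003 -1.   ] | tool total [-0.0057 -0.1159  0.0499] rows 4 each [-0.0014 -0.029   0.0125]
label 163 [363.3 272.9] [ 0.5852 -0.0158  0.11  ] block x,y [-0.0068  0.0129]
label 94 [372.1 291.5] [ 0.6448 -0.0162  0.11  ] block x,y [0.0528 0.0125]
205 334
212 333
219 333
226 333
[np.int64(304), np.int64(300), np.int64(298), np.int64(295), np.int64(292), np.int64(289), np.int64(286), np.int64(283)] slope 0.7351190476190429
canister 0.442
record 0.0
loupe 0.0
jar 0.0
mouse 0.0
```

Panel now reads 60° (top view) and 58° (scene view). The plate is unchanged at block (0.053, 0.0125), inside the bands. The canister shows a picture difference because the panel no longer covers it; it sits at the same pixels in the last two crops. The arm is clear, so I hand in.

```bash
python3 -c "
from h import *
print(robot.finish_job())"
```

```text
the job is handed in; nothing more can be done
None
```

The job is handed in at about 20 s of the 72 s. The plate is turned over and home against the fence, and the light panel is set at about 60°. The hand-in gave no verdict.

**What I did:**
- **Plate:** I pushed it against the step and lifted its near edge with the leaned-back fingertips until it tipped over, disc up. The first lift failed because the tips slid up the plate's edge. Going about 20 mm lower under the overhang fixed it. I then slid the plate forward until the fence was felt (−7 N).
- **Panel:** I pushed its back in two goes.

**Last checks:**
- **Plate position:** its centre is at about x = 0.053, y = 0.0125 m in the block's frame, and it looked square to the fence. The x reading is 2 mm past the nominal 0.051 m, which is within calibration error and still inside the band.
- **Panel angle:** the top view gives about 60° and the scene view about 58°, so they differ by 2°, and both are within the ±6° allowed.
- **Bystanders:** record, loupe, jar and mouse show no picture change. The canister patch does differ, because the panel used to cover part of it. It sat at the same pixels before and after the panel was moved. I did not check the brush after the plate was pushed to the step.
- **Robot:** the arm is clear of everything.

I viewed 12 pictures, two over the budget of 10.

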